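Set the serving-number stand to 243

TASK

The next order at the break-room serving table is number 243. On the stand with three thumbwheels (not the smaller one with two), roll the wheels so that, read from left to right as seen from the robot's side, they show 2, 4, 3, each grip bar standing at the row with that many dots; then let go.

Things in the scene. Friction and masses are not known exactly. Their poses are not given: they have to be found in the camera images.
- stand: three-wheel number stand, fixed: dark base 140 (x) x 190 (y) x 10 mm, wheels 50 mm apart along y between white cheeks. Wheels and cheeks have round tops, radius 36 mm about an axle line 50 mm up (tops at 86 mm); only the grip bars rise above. Origin: centre of underside. z up; -x = front, facing the robot (yaw within 0.35 rad); +y = left. Loose things, to 120 mm tall, are over 0.12 m off.
- wheel_left (a joint): left (+y) grey thumbwheel, 72 mm dia. Its grip bar (metal, 14 mm dia, 24 mm long along y, on a 3 mm fin) is centred at stand-frame x = 66 sin q, y = +50, z = 50 + 66 cos q mm; q = joint value (rad), 0 = bar upright, + leans to the rear. Digits 1, 2, 3, 4, 5 (dots on the cheek right of the wheel, 1 at front) are q = -0.8, -0.4, 0, 0.4, 0.8. Friction (1 N at the bar) holds it; no clicks.
- wheel_middle (a joint): middle grey thumbwheel, 72 mm dia. Its grip bar (metal, 14 mm dia, 24 mm long along y, on a 3 mm fin) is centred at stand-frame x = 66 sin q, y = 0, z = 50 + 66 cos q mm; q = joint value (rad), 0 = bar upright, + leans to the rear. Digits 1, 2, 3, 4, 5 (dots on the cheek right of the wheel, 1 at front) are q = -0.8, -0.4, 0, 0.4, 0.8. Friction (1 N at the bar) holds it; no clicks.
- wheel_right (a joint): right (-y) grey thumbwheel, 72 mm dia. Its grip bar (metal, 14 mm dia, 24 mm long along y, on a 3 mm fin) is centred at stand-frame x = 66 sin q, y = -50, z = 50 + 66 cos q mm; q = joint value (rad), 0 = bar upright, + leans to the rear. Digits 1, 2, 3, 4, 5 (dots on the cheek right of the wheel, 1 at front) are q = -0.8, -0.4, 0, 0.4, 0.8. Friction (1 N at the bar) holds it; no clicks.
Not all that is in view belongs to the job. Leave any pink or purple look-alike of the stand alone.

How it is judged (in metres and radians):
At the end, for the whole second after the job is handed in: The left wheel is at -0.4 rad (digit 2), the middle at +0.4 (digit 4) and the right at 0 (digit 3), each within 0.19 rad (11 degrees), all at rest (below 0.05 rad/s) (value of joint wheel_left between -0.59 and -0.21 rad and velocity of joint wheel_left between -0.05 and 0.05 rad/s and value of joint wheel_middle between 0.21 and 0.59 rad and velocity of joint wheel_middle between -0.05 and 0.05 rad/s and value of joint wheel_right between -0.19 and 0.19 rad and velocity of joint wheel_right between -0.05 and 0.05 rad/s); the robot touches nothing.
It also fails if it takes over 50 s, if anything falls off the work surface, if the arm or the gripper's body presses on something with over 40 N, if the wrist force passes 120 N, or if a joint passes its speed limit or range.

ROBOT

A 6-joint arm with a two-finger parallel gripper is mounted at the origin on the work surface. World frame = base frame: x ahead of the robot, y to its left, z up, the work surface at z = 0. Lengths are in mm, angles in rad, forces in N, time in s.
With the tool pointing down it reaches from about 375 to 975 mm from the base axis. Payload 3.8 kg.
Tool frame: the origin (TCP) lies at the very end of the fingers, on their centre line; the grasp point (between the pads) lies 19 mm behind it (ctrl.hold_point_z is the distance from the TCP to the grasp point, in mm); z points along the fingers, y is the line along which they close (so a half turn about z gives the same grasp; the last joint's range is limited). The gripper opens to 88 mm and grips with 3 to 60 N. Pads are 18 mm wide; open, the fingers measure 123 mm over their backs; the gripper's body (75 mm by 187 mm) begins 45 mm behind the grasp point.
Start: joints at [1.149, 0.264, 1.604, -0, 1.274, -0.037], TCP at [253.375, 625.635, 238.706] pointing down, gripper open.
Joint ranges: [-2.63, 2.63], [-0.94, 2.18], [0.31, 2.57], [-1.31, 4.45], [0, 2.66], [-2.55, 2.55]. Speed limits (rad/s): [2.57, 2.57, 3.14, 3.14, 3.14, 3.14].

INTERFACE

Orientations are given as [roll, pitch, yaw] about the fixed x, y, z axes, in that order (R = Rz(yaw) Ry(pitch) Rx(roll)).
In Python, from bench import ctrl, vision, job_done gives the robot as it stands. The module is installed in compiled form; this text tells all that it offers.
- The arm moves only by the tool step_arm, never from a script. Its argument "steps" is a list of rows, each a list of 3 entries, a list of its own where there are three numbers: the shift along the tool's x, y, z in units of 60 mm (1.0 is 60 mm), then the turn, a rotation vector about the tool's x, y, z in units of 6 degrees (1.0 is 6 degrees), then the finger opening in mm, from 0 to 88.1. A call has 1 to 8 rows; each row is the pose to reach, as a shift and turn from the pose commanded when the call began, along the tool's axes at that moment; what a row does not reach only later rows make up. A row lasts 1/8 s, in which the tool goes at most 62.5 mm and 10.7 degrees, less where a joint would pass 70% of its speed; a pose out of reach is approached as far as the arm can. A call with a gripper value outside its range is refused whole. The fingers move at their own pace and stop on an object; "squeeze" is the grip in N (left out, the last holds). Time passes only in rows, so rows that repeat a pose let the fingers close. It gives the time, the measured TCP pose, the force, the opening and the grip force at its end, in the units of the state.
- ctrl.state(): the state, without advancing time (a new reading comes with each control period).
- vision.snapshot(name): name is "scene" or "top" or "wrist"; returns a dict with "pixels" (400x640x3 uint8, blue, green, red), "fovy" (degrees; the focal length in pixels is half the picture's height over the tangent of half this angle, whatever the lens; pixels are square), "cx", "cy" (the principal point, pixels), "xyz" and "rotation" of the camera in the world. Camera axes: x right, y down, z forward; pixel columns grow to the right and rows downward; lengths in mm; the calibration is good to about 2 mm. A picture is of the moment at which its call begins. There is no depth.
- job_done(): hands the job in; it is judged then, once.
The state is a dict: "t": time; "qpos": joint angles; "dq": joint speeds; "joint_torque": joint torques, N m; "ee_pos": TCP position; "orientation": TCP orientation; "wrist_force": force on the tool from outside, world axes, zero at the start; "wrist_torque": the same for the moment, N m; "gripper_width": finger opening in mm; "grip_force": force on a finger pad.
Only numpy, scipy, OpenCV 4.12 (cv2) and the standard library are available. Lean on these libraries where they do the work, as an engineer would, in place of code of your own. Each camera call takes 0.05 s, during which the arm holds its last target. There are 200 camera calls.

## Working session

There is one attempt and no reset: what is moved stays moved. The work goes in short steps, Python scripts to look and compute and a tool call to move; the robot and the scene stay as the last step left them, time stands still between calls to the robot, and variables do not carry over. Pictures are saved under pics/ and viewed, at most 10 in all, crops included, and the job is handed in when it is done.

Besides the shell and the picture viewer there is one more tool, called after "Call:" as name(argument=value, ...), one argument or row to a line, values as JSON. step_arm: Moves the arm, as the interface text tells. Its arguments: {"type":"object","properties":{"steps":{"type":"array","items":{"type":"array"}},"squeeze":{"type":"number"}},"required":["steps"]}

```bash
mkdir -p pics; python3 - <<'E'
from bench import ctrl, vision
import cv2,pickle
d={}
for n in("scene","top"):
    s=vision.snapshot(n);d[n]=s;cv2.imwrite(f"pics/{n}0.png",s["pixels"]);print(n,s["fovy"],s["cx"],s["cy"],s["xyz"],s["rotation"])
pickle.dump(d,open("s0.pkl","wb"))
s=ctrl.state();print(s["t"],s["ee_pos"],s["orientation"])
E
```

```text
scene 57.38066750145637 321.9418538320315 198.38099103044672 [ 946.27563232 -371.49098997  397.99072332] [-2.12072661 -0.01816677  0.91803508]
top 47.11682513726988 329.1130260079616 198.97453936334452 [330.51867508 -33.05174613 898.41359636] [-2.94377093 -0.01906676 -1.55141323]
0.1 [253.12608447 625.05727148 237.53232778] [-3.13960485e+00 -5.62996614e-05  2.75681090e+00]
```

View pics/scene0.png

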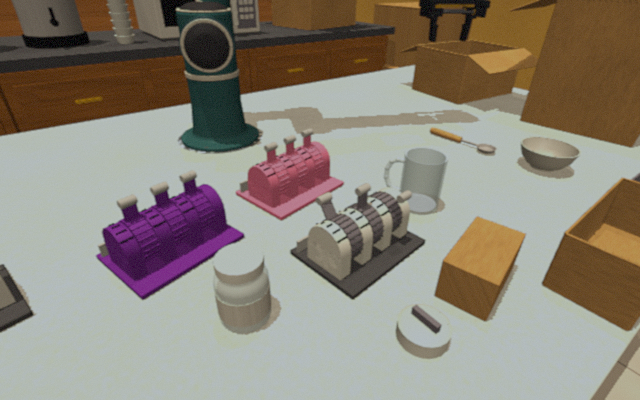

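View pics/top0.png

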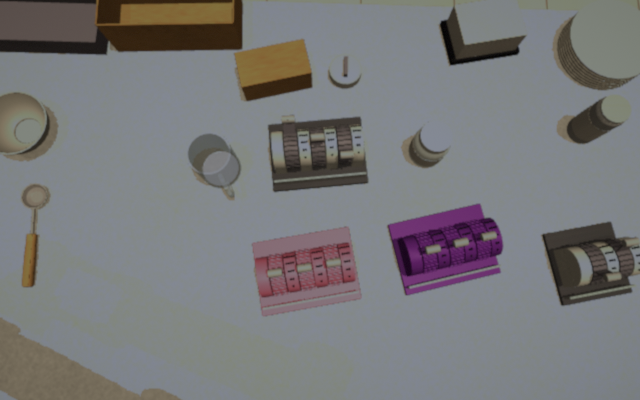

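The scene view shows the three-wheel stand (dark base, grey wheels) at about (360,240). In the top view it is at (318,155), with image up = rear. The pink, purple and two-wheel (595,262) stands are decoys.

```bash
cat > h.py <<'E'
import numpy as np,cv2
from scipy.spatial.transform import Rotation as Ro
def cam(s):
    return Ro.from_euler('xyz',s["rotation"]).as_matrix(),np.array(s["xyz"]),200/np.tan(np.radians(s["fovy"]/2))
def cast(s,uv,z):
    R,c,f=cam(s);uv=np.atleast_2d(np.array(uv,float))
    d=np.c_[(uv-[s["cx"],s["cy"]])/f,np.ones(len(uv))]@R.T
    return c+d*((z-c[2])/d[:,2])[:,None]
def proj(s,P):
    R,c,f=cam(s);p=(np.atleast_2d(P)-c)@R
    return p[:,:2]/p[:,2:]*f+[s["cx"],s["cy"]]
E
python3 - <<'E'
from h import *
import pickle
d=pickle.load(open("s0.pkl","rb"));s=d["top"];im=s["pixels"]
hsv=cv2.cvtColor(im,cv2.COLOR_BGR2HSV)
a=cv2.resize(im[105:200,255:380],None,fx=6,fy=6,interpolation=cv2.INTER_CUBIC)
cv2.imwrite("pics/c1.png",cv2.convertScaleAbs(a,alpha=1.6))
m=((hsv[...,2]<75)&(hsv[...,1]<110)).astype(np.uint8)
r=np.zeros_like(m);r[105:200,255:380]=m[105:200,255:380]
r=cv2.morphologyEx(r,cv2.MORPH_CLOSE,np.ones((9,9)))
cs,_=cv2.findContours(r,cv2.RETR_EXTERNAL,cv2.CHAIN_APPROX_NONE)
c=max(cs,key=cv2.contourArea);h=cv2.convexHull(c)
print(cv2.contourArea(c),cv2.approxPolyDP(h,4,True).reshape(-1,2).tolist())
b=cv2.boxPoints(cv2.minAreaRect(c));print(b,cast(s,b,10))
E
```

```text
5748.0 [[359, 118], [366, 182], [274, 190], [270, 125]]
[[267.2711   124.224594]
 [360.4211   115.491776]
 [366.70572  182.5276  ]
 [273.5557   191.26042 ]] [[ 661.2592476    82.42993906   10.        ]
 [ 685.21255762 -107.43119404   10.        ]
 [ 544.08988304 -120.81496732   10.        ]
 [ 521.92962024   63.63338778   10.        ]]
```

View pics/c1.png

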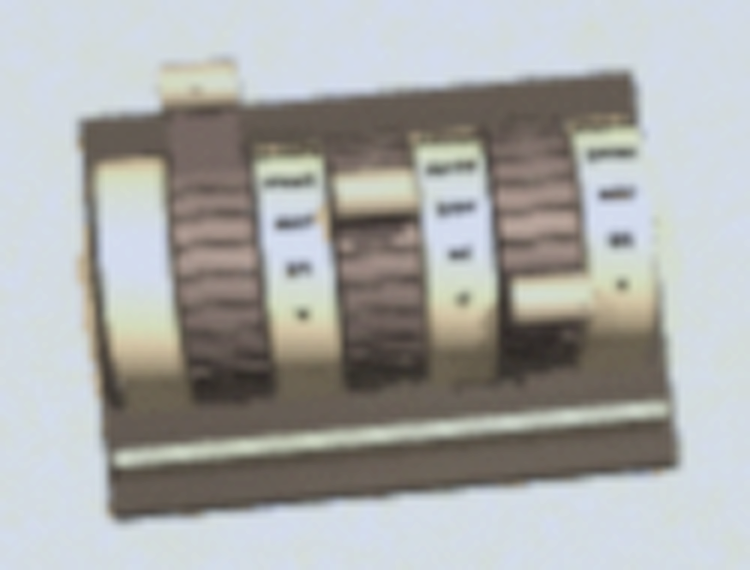

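The crop shows base corners at crop px (82,120), (632,72), (677,466), (112,518). The bars are at (198,82) on the left wheel (far rear), (375,192) on the middle and (552,298) on the right.

```bash
cat >> h.py <<'E'
from scipy.optimize import brentq,minimize_scalar
def stand(s,corn):
    P=cast(s,corn,10)[:,:2];M=np.array([[70,95],[70,-95],[-70,-95],[-70,95]],float)
    a=P-P.mean(0);yaw=np.arctan2((M[:,0]*a[:,1]-M[:,1]*a[:,0]).sum(),(M*a).sum())
    c,sn=np.cos(yaw),np.sin(yaw);res=a-M@np.array([[c,sn],[-sn,c]])
    return P.mean(0),yaw,res
def bar(o,yaw,y,q):
    x=66*np.sin(q);c,sn=np.cos(yaw),np.sin(yaw)
    return np.array([o[0]+c*x-sn*y,o[1]+sn*x+c*y,50+66*np.cos(q)])
def qof(s,o,yaw,y,uv):
    f=lambda q:np.linalg.norm(proj(s,bar(o,yaw,y,q))[0]-uv)
    r=minimize_scalar(f,bounds=(-1.1,1.2),method='bounded');return r.x,r.fun
E
python3 - <<'E'
from h import *
import pickle
d=pickle.load(open("s0.pkl","rb"));s=d["top"]
k=lambda u,v:[255+u/6-.42,105+v/6-.42]
o,y,res=stand(s,[k(82,120),k(632,72),k(677,466),k(112,518)]);print(o,y,res)
for yy,uv in((50,k(198,82)),(0,k(375,192)),(-50,k(552,298))):
    q,e=qof(s,o,y,yy,uv);print(q,e,bar(o,y,yy,q))
print(proj(d["scene"],[bar(o,y,a,b) for a,b in((50,.8),(0,0.),(-50,-.4))]))
E
```

```text
[602.67144315 -20.98515416] 0.11720345045766246 [[-0.53300405 -1.13488839]
 [-0.48009078  0.74607583]
 [ 0.43860483  1.2929849 ]
 [ 0.57449001 -0.90417234]]
0.7334514258421058 0.1638012473441423 [640.70444256  33.83836104  99.02930895]
-0.027146701442525633 0.009669553115076012 [600.89227117 -21.19463934 115.97568236]
-0.5792315832065006 0.0443899963473023 [572.63890989 -74.86666986 105.23431191]
[[406.67226431 201.71576406]
 [363.9399029  190.27820444]
 [329.07056935 198.17455397]]
```

```bash
cat >> h.py <<'E'
def go(P,yaw):
    from bench import ctrl
    st=ctrl.state();R=Ro.from_euler('xyz',st["orientation"])
    T=Ro.from_euler('xyz',[np.pi,0,yaw])
    print("t",st["t"],"pos",st["ee_pos"].round(1) if hasattr(st["ee_pos"],'round') else st["ee_pos"],"turn",((R.inv()*T).as_rotvec(degrees=True)/6).round(2))
    for p in np.atleast_2d(P): print("shift",(R.inv().apply(p-np.array(st["ee_pos"]))/60).round(3), "for",p.round(1))
E
python3 - <<'E'
from h import *
import pickle
d=pickle.load(open("s0.pkl","rb"))
print(cast(d["scene"],[[220,140],[600,130],[560,290],[440,100]],0).round(0))
go([[641,34,200],[641,34,92]],1.688)
E
```

```text
[[ 22. -13.   0.]
 [617. 981.   0.]
 [853. 159.   0.]
 [129. 826.   0.]]
t 0.1 pos [253.1 625.1 237.5] turn [-2.000e-02  1.000e-02  1.021e+01]
shift [-9.69  -6.703  0.638] for [641  34 200]
shift [-9.69  -6.699  2.438] for [641  34  92]
```

Call:
step_arm(
  steps=[
    [[-9.69, -6.7, 0.64], [0, 0, 10.2], 50],
    [[-9.69, -6.7, 0.64], [0, 0, 10.2], 50],
    [[-9.69, -6.7, 0.64], [0, 0, 10.2], 50],
    [[-9.69, -6.7, 0.64], [0, 0, 10.2], 50],
    [[-9.69, -6.7, 0.64], [0, 0, 10.2], 50],
    [[-9.69, -6.7, 0.64], [0, 0, 10.2], 50],
    [[-9.69, -6.7, 0.64], [0, 0, 10.2], 50],
    [[-9.69, -6.7, 0.64], [0, 0, 10.2], 50],
  ],
)

```text
t: 1.1
ee_pos: [528.0, 206.4, 211.2]
orientation: [-3.141, -0.0, 1.689]
wrist_force: [0.5, 0.5, -0.7]
gripper_width: 50.2
grip_force: 0.0
```

```bash
python3 -c "
from h import *
go([[641,34,200]],1.688)"
```

```text
t 1.1 pos [528.  206.4 211.2] turn [-0.   -0.    0.01]
shift [-3.075  1.533  0.186] for [641  34 200]
```

Call:
step_arm(
  steps=[
    [[-3.07, 1.53, 0.19], [0, 0, 0], 50],
    [[-3.07, 1.53, 0.19], [0, 0, 0], 50],
    [[-3.07, 1.53, 0.19], [0, 0, 0], 50],
    [[-3.07, 1.53, 0.19], [0, 0, 0], 50],
    [[-3.07, 1.53, 0.19], [0, 0, 0], 50],
    [[-3.07, 1.53, 0.19], [0, 0, 0], 50],
  ],
)

```text
t: 1.85
ee_pos: [639.3, 37.6, 199.9]
orientation: [-3.141, -0.001, 1.69]
wrist_force: [-0.6, 0.1, 0.5]
gripper_width: 49.7
grip_force: 0.0
```

```bash
python3 - <<'E'
from h import *
from bench import vision
import pickle
s=vision.snapshot("wrist");pickle.dump(s,open("w1.pkl","wb"));im=s["pixels"].copy()
o,y=np.array([602.67,-20.99]),.1172
for a,b in((50,.733),(0,-.027),(-50,-.579)):
    p=proj(s,bar(o,y,a,b))[0];print(p);cv2.drawMarker(im,tuple(int(v) for v in p),(0,0,255),0,12)
cv2.imwrite("pics/w1.png",im)
go([[641,34,92]],1.688)
E
```

```text
[321.82305126 204.30699692]
[270.79860626 262.62190927]
[240.01543136 303.62463286]
t 1.9 pos [639.3  37.9 200.1] turn [-0.01 -0.01  0.02]
shift [-0.069  0.021  1.802] for [641  34  92]
```

View pics/w1.png

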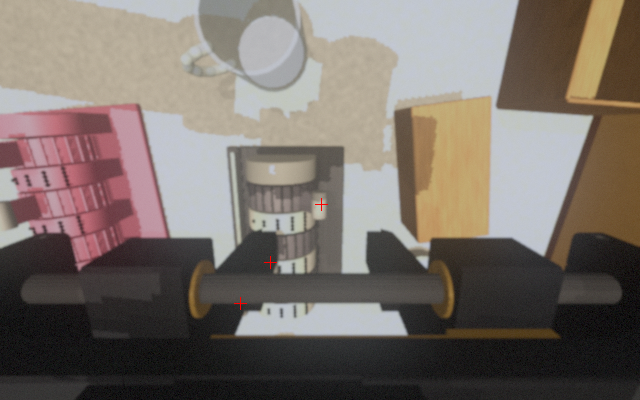

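The marker on the left bar (321,204) sits on the seen bar at about (319,207), so the estimate holds. I'll descend, close around the bar and sweep.

Call:
step_arm(
  steps=[
    [[-0.06, 0.02, 0.9], [0, 0, 0], 50],
    [[-0.06, 0.02, 1.5], [0, 0, 0], 50],
    [[-0.06, 0.02, 1.8], [0, 0, 0], 50],
    [[-0.06, 0.02, 1.8], [0, 0, 0], 50],
    [[-0.06, 0.02, 1.8], [0, 0, 0], 24],
    [[-0.06, 0.02, 1.8], [0, 0, 0], 24],
    [[-0.06, 0.02, 1.8], [0, 0, 0], 24],
  ],
  squeeze=5,
)

```text
t: 2.78
ee_pos: [642.4, 32.7, 93.5]
orientation: [3.14, 0.0, 1.689]
wrist_force: [0.2, 0.5, 1.1]
gripper_width: 24.1
grip_force: 0.7
```

```bash
python3 - <<'E'
from h import *
o,y=np.array([602.67,-20.99]),.1172
a=bar(o,y,50,0);b=bar(o,y,50,-.4);n=np.array([np.cos(y),np.sin(y),0])
a[2]=98;b[2]=98
go([a,b,b-5*n,b-5*n+[0,0,102]],1.688)
E
```

```text
t 2.775 pos [642.4  32.7  93.5] turn [0.01 0.   0.01]
shift [ 0.023 -0.763 -0.076] for [596.8  28.7  98. ]
shift [ 0.023 -1.191 -0.076] for [571.3  25.7  98. ]
shift [ 0.023 -1.274 -0.077] for [566.3  25.1  98. ]
shift [ 0.023 -1.272 -1.776] for [566.3  25.1 200. ]
```

Call:
step_arm(
  steps=[
    [[0.02, -0.2, -0.02], [0, 0, 0], 24],
    [[0.02, -0.4, -0.05], [0, 0, 0], 24],
    [[0.02, -0.6, -0.08], [0, 0, 0], 24],
    [[0.02, -0.8, -0.08], [0, 0, 0], 24],
    [[0.02, -1.0, -0.08], [0, 0, 0], 24],
    [[0.02, -1.15, -0.08], [0, 0, 0], 24],
    [[0.02, -1.27, -0.08], [0, 0, 0], 24],
    [[0.02, -1.27, -0.08], [0, 0, 0], 24],
  ],
)

```text
t: 3.78
ee_pos: [565.1, 24.9, 96.7]
orientation: [-3.14, -0.0, 1.689]
wrist_force: [0.8, 0.5, 0.1]
gripper_width: 23.8
grip_force: 0.0
```

Call:
step_arm(
  steps=[
    [[0, 0, 0], [0, 0, 0], 50],
    [[0, 0, 0], [0, 0, 0], 50],
    [[0, 0, -0.8], [0, 0, 0], 50],
    [[0, 0, -1.4], [0, 0, 0], 50],
    [[0, 0, -1.4], [0, 0, 0], 50],
  ],
)

```text
t: 4.4
ee_pos: [568.9, 25.0, 184.9]
orientation: [3.134, 0.001, 1.689]
wrist_force: [1.3, 0.0, -0.9]
gripper_width: 49.8
grip_force: 0.0
```

```bash
python3 - <<'E'
from h import *
o,y=np.array([602.67,-20.99]),.1172
a=bar(o,y,0,-.027);b=bar(o,y,0,.4);n=np.array([np.cos(y),np.sin(y),0])
b[2]=98;c=a*1;a[2]=185;c[2]=98
go([a,c,b+5*n],1.688)
E
```

```text
t 4.4 pos [568.9  25.  184.9] turn [0.07 0.01 0.01]
shift [-0.828  0.439  0.002] for [600.9 -21.2 185. ]
shift [-0.827  0.428  1.452] for [600.9 -21.2  98. ]
shift [-0.827  0.97   1.456] for [633.2 -17.4  98. ]
```

Call:
step_arm(
  steps=[
    [[-0.83, 0.46, 0], [0, 0, 0], 50],
    [[-0.83, 0.46, 0], [0, 0, 0], 50],
    [[-0.83, 0.46, 0.8], [0, 0, 0], 50],
    [[-0.83, 0.46, 1.45], [0, 0, 0], 50],
    [[-0.83, 0.46, 1.45], [0, 0, 0], 50],
    [[-0.83, 0.46, 1.45], [0, 0, 0], 24],
    [[-0.83, 0.46, 1.45], [0, 0, 0], 24],
    [[-0.83, 0.46, 1.45], [0, 0, 0], 24],
  ],
)

```text
t: 5.4
ee_pos: [600.6, -21.2, 95.9]
orientation: [3.139, 0.001, 1.689]
wrist_force: [0.1, 0.3, -0.1]
gripper_width: 24.5
grip_force: 0.0
```

```bash
python3 - <<'E'
from h import *
o,y=np.array([602.67,-20.99]),.1172
b=bar(o,y,0,.4);n=np.array([np.cos(y),np.sin(y),0]);b[2]=98
go([b+5*n],1.688)
E
```

```text
t 5.4 pos [600.6 -21.2  95.9] turn [0.03 0.01 0.01]
shift [-0.001  0.547 -0.034] for [633.2 -17.4  98. ]
```

Call:
step_arm(
  steps=[
    [[0, 0.15, -0.02], [0, 0, 0], 24],
    [[0, 0.3, -0.03], [0, 0, 0], 24],
    [[0, 0.45, -0.03], [0, 0, 0], 24],
    [[0, 0.55, -0.03], [0, 0, 0], 24],
    [[0, 0.55, -0.03], [0, 0, 0], 24],
    [[0, 0.55, -0.03], [0, 0, 0], 24],
    [[0, 0.55, -0.03], [0, 0, 0], 50],
    [[0, 0.55, -0.03], [0, 0, 0], 50],
  ],
)

```text
t: 6.4
ee_pos: [632.2, -17.4, 96.0]
orientation: [3.141, 0.0, 1.689]
wrist_force: [0.1, -0.2, -0.1]
gripper_width: 41.9
grip_force: 0.0
```

Call:
step_arm(
  steps=[
    [[0, 0, -0.8], [0, 0, 0], 50],
    [[0, 0, -1.4], [0, 0, 0], 50],
    [[0, 0, -1.4], [0, 0, 0], 50],
    [[0, 0, -1.4], [0, 0, 0], 50],
  ],
)

```text
t: 6.9
ee_pos: [631.6, -17.3, 179.1]
orientation: [-3.141, -0.0, 1.689]
wrist_force: [-0.3, 0.6, -0.4]
gripper_width: 50.0
grip_force: 0.0
```

```bash
python3 - <<'E'
from h import *
o,y=np.array([602.67,-20.99]),.1172
a=bar(o,y,-50,-.579);a[2]=180;c=a*1;c[2]=96
go([a,c],1.688)
E
```

```text
t 6.9 pos [631.6 -17.3 179.1] turn [-0.01 -0.    0.01]
shift [-0.837 -1.088 -0.014] for [572.6 -74.9 180. ]
shift [-0.837 -1.087  1.386] for [572.6 -74.9  96. ]
```

Call:
step_arm(
  steps=[
    [[-0.84, -1.09, 0], [0, 0, 0], 50],
    [[-0.84, -1.09, 0], [0, 0, 0], 50],
    [[-0.84, -1.09, 0], [0, 0, 0], 50],
    [[-0.84, -1.09, 0.7], [0, 0, 0], 50],
    [[-0.84, -1.09, 1.37], [0, 0, 0], 50],
    [[-0.84, -1.09, 1.37], [0, 0, 0], 50],
    [[-0.84, -1.09, 1.37], [0, 0, 0], 24],
    [[-0.84, -1.09, 1.37], [0, 0, 0], 24],
  ],
)

```text
t: 7.9
ee_pos: [575.0, -75.1, 99.7]
orientation: [3.138, 0.001, 1.689]
wrist_force: [-0.3, 0.7, 0.2]
gripper_width: 32.2
grip_force: 0.0
```

```bash
python3 - <<'E'
from h import *
o,y=np.array([602.67,-20.99]),.1172
b=bar(o,y,-50,0);n=np.array([np.cos(y),np.sin(y),0]);b[2]=98
go([b+5*n],1.688)
E
```

```text
t 7.9 pos [575.  -75.1  99.7] turn [0.03 0.01 0.01]
shift [0.008 0.646 0.031] for [613.5 -70.1  98. ]
```

Call:
step_arm(
  steps=[
    [[0, 0, 0], [0, 0, 0], 24],
    [[0, 0.15, -0.01], [0, 0, 0], 24],
    [[0, 0.3, -0.02], [0, 0, 0], 24],
    [[0, 0.45, -0.02], [0, 0, 0], 24],
    [[0, 0.58, -0.02], [0, 0, 0], 24],
    [[0, 0.67, -0.02], [0, 0, 0], 24],
    [[0, 0.67, -0.02], [0, 0, 0], 24],
    [[0, 0.67, -0.02], [0, 0, 0], 24],
  ],
)

```text
t: 8.9
ee_pos: [613.1, -70.3, 98.6]
orientation: [3.141, -0.0, 1.689]
wrist_force: [-0.3, -0.0, 0.0]
gripper_width: 24.0
grip_force: 0.0
```

Call:
step_arm(
  steps=[
    [[0, 0, 0], [0, 0, 0], 50],
    [[0, 0, 0], [0, 0, 0], 50],
    [[0, 0, -0.8], [0, 0, 0], 50],
    [[0, 0, -1.8], [0, 0, 0], 50],
    [[0, 0, -1.8], [0, 0, 0], 50],
  ],
)

```text
t: 9.52
ee_pos: [617.1, -71.0, 213.9]
orientation: [3.13, 0.003, 1.689]
wrist_force: [0.5, -0.3, 0.3]
gripper_width: 49.4
grip_force: 0.0
```

Call:
step_arm(
  steps=[
    [[-3, -2, 0], [0, 0, 0], 50],
    [[-3, -2, 0], [0, 0, 0], 50],
    [[-3, -2, 0], [0, 0, 0], 50],
    [[-3, -2, 0], [0, 0, 0], 50],
    [[-3, -2, 0], [0, 0, 0], 50],
    [[-3, -2, 0], [0, 0, 0], 50],
  ],
)

```text
t: 10.28
ee_pos: [514.9, -262.5, 206.0]
orientation: [-3.141, -0.001, 1.688]
wrist_force: [-0.3, 0.3, -0.6]
gripper_width: 50.1
grip_force: 0.0
```

```bash
python3 - <<'E'
from h import *
from bench import vision
import pickle
s=vision.snapshot("top");pickle.dump(s,open("t2.pkl","wb"))
o,y=np.array([602.67,-20.99]),.1172
P=[bar(o,y,a,b) for a,b in((50,-.4),(0,.4),(-50,0))]
a=cv2.convertScaleAbs(cv2.resize(s["pixels"][105:200,255:380],None,fx=6,fy=6,interpolation=cv2.INTER_CUBIC),alpha=1.6)
print((proj(s,P)-[254.58,104.58])*6)
cv2.imwrite("pics/t2.png",a)
E
```

```text
[[215.09140784 288.71331182]
 [366.6403105  111.14340297]
 [541.0822879  171.74929366]]
```

View pics/t2.png

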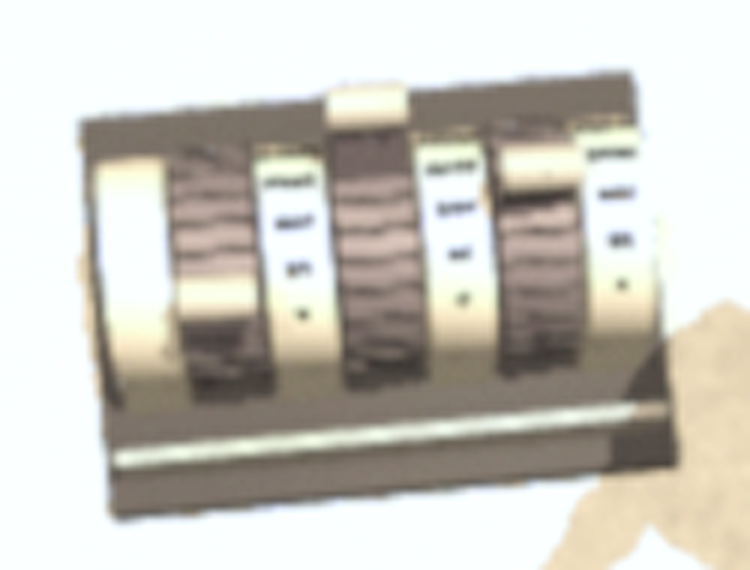

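Bars are seen at (217,297), (367,106) and (541,168), against targets of (215,289), (367,111) and (541,172). All three are within about 0.06 rad, and the arm is clear.

```bash
python3 -c "
from bench import job_done
print(job_done())"
```

```text
the job is handed in; nothing more can be done
None
```

I rolled the three-wheel stand to 2-4-3, with each bar within about 0.06 rad of its target in the last picture (0.19 allowed), moved the arm clear and handed the job in at about 10 s; no verdict came back.

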